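# Load the lino block into the registration bed

## Task

The blue-faced lino printing block lies on the loading board of the registration bed. Push it along between the rails and over the raised brass lip so that it drops flat into the pocket beyond, then push it on gently against the sprung red pad until the pad gives about half its travel, never squeezing it all the way in; hold it there a moment and then let go, leaving the block lying flat in the pocket. Leave everything else on the bench where it stands.

Things in the scene. Friction and masses are not known exactly. Their poses are not given: they have to be found in the camera images.
- block: Lino printing block: pale wooden board with a blue face carved with a leaf, 80 mm (its x, the push direction) by 84 mm (y) by 13 mm high, 0.16 to 0.26 kg; too wide to grip, so push it with shut fingers on its rear face. Origin at the centre of its underside, z up. It starts on the loading board within about a degree of square to the bed.
- jig: Registration bed screwed to the bench: channel 325 mm long (x -165 to +160 mm), 88 mm wide between two 12 mm wooden rails (tops at z = 21 mm). Origin on the bench surface at the far edge of the lip, midway between the rails; x is the push direction, from loading board to stop, y left, z up. White loading board: top at z = 11 mm, x -165 to -15 mm.
- lip (a point): Top middle of the brass lip across the channel. In the bed's frame a ramp rises from z = 11 mm at x = -15 mm to a crest at z = 14 mm (x -3 to 0), then drops sheer to the pocket floor at z = 8 mm. Fingertips kept at z = 15 to 17 mm clear the crest and still push the rear face of the block, both before and after it has dropped.
- pocket (a point): A point on the pocket floor (bed frame x = 40, z = 8 mm), where the block's origin is when its rear edge has just cleared the lip. The block lying in the pocket has its top at z = 21 mm, 7 mm above the crest. The pocket is longer than the block: there are 12 to 42 mm to go before it meets the pad.
- scale (a point): Middle of the range of the relaxed red pad's face (bed frame x = 107 mm). A steel stop bridging the rails (top 42 mm above the bench) carries the sprung pad, 74 mm wide, z 9 to 21 mm. The stop was clamped anywhere along its scale: the pad's face is between x = 92 and 122 mm, not measured, to be felt or seen. It stays clamped under any allowed force.
- pad (a joint): How far the red pad is pressed in, in m: 0 relaxed, 0.006 bottomed against the stop. Its spring takes 2.5 N per mm (half travel, 3 mm, takes 7.5 N; friction under the block adds 1 to 2.5 N to the push) and pushes the block back when it is released. Beyond 5 mm counts as bottomed.
- mug: White mug, 82 mm across, 94 mm high, origin at the centre of its foot; a bystander on the right.
- dropper: Brown dropper bottle with a red bulb, 33 mm across, 96 mm high, origin at the centre of its foot; a bystander on the right.
- small_jar: Small pigment jar with a dark label, 58 mm across, 68 mm high, origin at the centre of its foot; a bystander on the right, towards the back.
- ink_pad_block: Plain brown wood block, 45 x 75 x 30 mm, origin at the centre of its underside; a bystander on the near right.
- glass_jar: Clip-top glass jar, 89 x 77 x 120 mm, origin at the centre of its foot; a bystander on the left, towards the back.
Things that resemble listed ones, but are neither listed nor needed, are in the scene too. Of the things shaped like the block, the wooden one is meant.

How it is judged:
By the outcome, as a careful person would: the job done as asked, in the order asked, and still so for the second after the job is handed in, with the robot touching nothing.
It also fails if it takes over 48 s, if anything falls off the work surface, if the arm or the gripper's body presses on something with over 40 N, if the wrist force passes 120 N, or if a joint passes its speed limit or range.

## Robot

A 6-joint arm with a two-finger parallel gripper is mounted at the origin on a cart in front of the work surface, level with it; the furniture and walls round the work are solid. World frame = base frame: x ahead of the robot, y to its left, z up, the work surface at z = 0. Lengths are in m, angles in degrees, forces in N, time in s.
With the tool pointing down it reaches from about 0.325 to 0.775 m from the base axis. Payload 5.5 kg.
Tool frame: the origin (TCP) lies midway between the tips of the shut fingers; the grasp point (between the pads) lies 19 mm behind it; z points along the fingers, y is the direction in which the jaws open and shut (so a half turn about z gives the same grasp; the last joint's range is limited). The gripper opens to 85 mm and grips with 20 to 120 N. Pads are 22 mm wide; open, the fingers measure 114 mm over their backs; the gripper's body (76 mm by 85 mm) begins 54 mm behind the grasp point. The pads swing forward as they close: fully open they stand 13 mm farther back than shut.
Start: joints at [69.345, 5.22, 70.514, -0, 104.267, -3.249], TCP at [0.179, 0.573, 0.194] pointing down, gripper open.
Joint ranges: [-164.24, 164.24], [-49.07, 125.15], [9.68, 141.18], [-86.29, 266.29], [3.28, 154.24], [-151.56, 151.56]. Speed limits (degrees/s): [147.25, 147.25, 172.46, 180, 180, 180].

## Interface

Orientations are given as [roll, pitch, yaw] about the fixed x, y, z axes, in that order (R = Rz(yaw) Ry(pitch) Rx(roll)).
In Python, from bench import env gives the robot as it stands.
- The arm moves only by the tool step_arm, never from a script. Its argument "deltas" is a list of rows, each a list of 3 entries, a list of its own where there are three numbers: the opening, from -1 (shut) to 1 (fully open), then the shift along the tool's x, y, z in m, then the turn, a rotation vector about the tool's x, y, z in rad. A call has 1 to 20 rows; each row shifts and turns the commanded pose from where the row before left it, along the tool's axes as they then stand; what a row does not reach is not made up. A row lasts 1/12 s, in which the tool goes at most 41.7 mm and 7.16 degrees, less where a joint would pass 70% of its speed; a pose out of reach is approached as far as the arm can. A call is refused whole if a number of a shift passes 0.0417 or a number of a turn 0.125, either way. A call with a gripper value outside its range is refused whole. The fingers move at their own pace and stop on an object; the grip force is fixed at half the most. Time passes only in rows, so rows that do not move let the fingers close. It gives the time, the measured TCP pose, the force and the opening at its end, in the units of the state.
- env.get_obs(): the state, without advancing time (a new reading comes with each control period).
- env.camera(name): name is "scene" or "top"; returns a dict with "color" (480x640x3 uint8, red, green, blue), "intrinsics" (3x3 intrinsics, pixels), "R" (3x3) and "t" (3): a world point X has camera coordinates R X + t. Camera axes: x right, y down, z forward; pixel columns grow to the right and rows downward; lengths in m; the calibration is good to about 2 mm. A picture is of the moment at which its call begins. There is no depth.
- env.job_done(): hands the job in, once; it reports no verdict.
The state is a dict: "clock": time; "q": joint angles; "joint_velocities": joint speeds; "joint_torque": joint torques, N m; "tcp_pos": TCP position; "eef_rot": TCP orientation; "ft_force": force on the tool from outside, world axes, zero at the start; "ft_torque": the same for the moment, N m; "opening": opening from 0.0 (shut) to 1.0 (fully open).
Only numpy, scipy, OpenCV 4.12 (cv2) and the standard library are available. Lean on these libraries where they do the work, as an engineer would, in place of code of your own. Each camera call takes 0.05 s, during which the arm holds its last target.

## Working session

There is one attempt and no reset: what is moved stays moved. The work goes in short steps, Python scripts to look and compute and a tool call to move; the robot and the scene stay as the last step left them, time stands still between calls to the robot, and variables do not carry over. Pictures are saved under pics/ and viewed, and the job is handed in when it is done.

Besides the shell and the picture viewer there is one more tool, called after ">>>" as name(argument=value, ...) on one line, values as JSON. step_arm: Moves the arm, as the interface text tells. Its arguments: {"type":"object","properties":{"deltas":{"type":"array"}},"required":["deltas"]}

```bash
mkdir -p pics
python3 - <<'E'
from bench import env
import cv2
for n in("scene","top"):
    c=env.camera(n); cv2.imwrite(f"pics/{n}0.png",c["color"][:,:,::-1]); print(c["intrinsics"],c["R"],c["t"])
o=env.get_obs();print(o)
E
```

```text
[[511.09378022   0.         322.10960273]
 [  0.         511.09378022 232.72393411]
 [  0.           0.           1.        ]] [[ 0.62783739 -0.77833771  0.00325807]
 [-0.39296668 -0.32058985 -0.86185807]
 [ 0.67186114  0.53982641 -0.50713908]] [-0.34060053  0.2417736   0.96029035]
[[457.49232958   0.         325.90360481]
 [  0.         457.49232958 225.73557954]
 [  0.           0.           1.        ]] [[-0.01095715 -0.99958188  0.02675834]
 [-0.98954877  0.00699159 -0.14402898]
 [ 0.14378167 -0.02805683 -0.98921163]] [-0.01833836  0.51491478  1.0169358 ]
{'clock': 0.1, 'q': array([ 6.93459677e+01,  5.26022293e+00,  7.05752835e+01,  2.09718149e-03,
        1.04264968e+02, -3.24709924e+00]), 'joint_velocities': array([-0.0345803 , -0.05261998, -0.27443234,  0.00450112, -0.01932923,
        0.00300557]), 'joint_torque': array([ 1.26595998e-03, -4.60217750e+01, -4.19219649e+01, -1.72102341e-04,
        1.06163099e-02,  5.29441877e-05]), 'tcp_pos': array([0.17935906, 0.5722447 , 0.19314606]), 'eef_rot': array([-1.79899802e+02, -7.72122638e-03,  1.62593575e+02]), 'ft_force': array([ 0.48499352, -0.29662262, -0.19204986]), 'ft_torque': array([-0.00360083,  0.00927042, -0.00966643]), 'opening': 0.9986211352710139}
```

View pics/scene0.png

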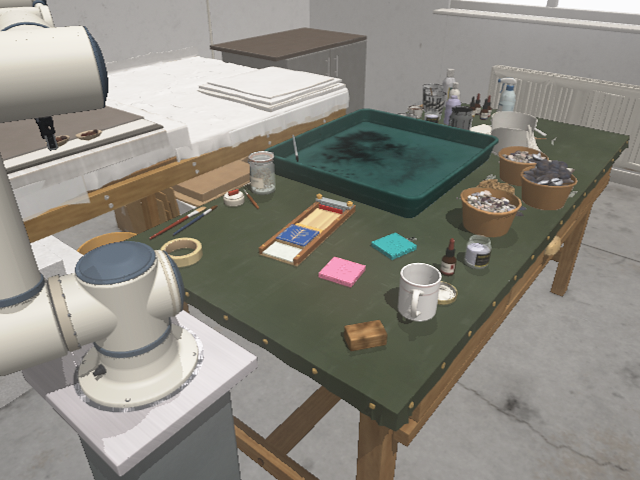

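View pics/top0.png

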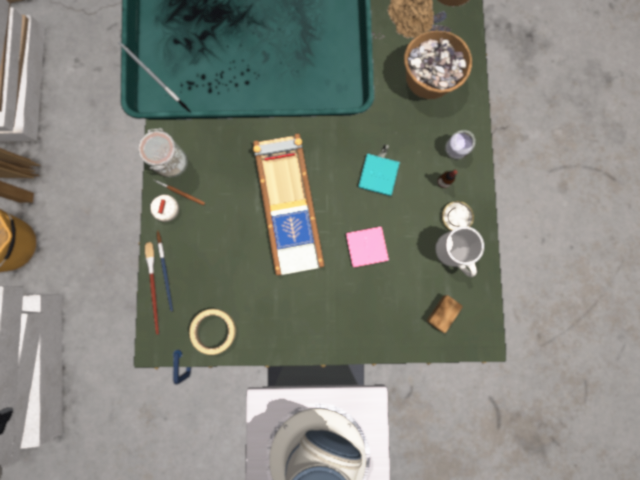

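The top view shows the bed from about (300,270) to (277,142). The blue block is at about (294,229), the red pad at about (279,156) and the yellow lip at about (290,207). Next I'll zoom in and measure.

```bash
cat > h.py <<'E'
import numpy as np,cv2
from bench import env
def ray(c,uv,z):
    K,R,t=c["intrinsics"],np.array(c["R"]),np.array(c["t"])
    o=-R.T@t; d=R.T@np.linalg.solve(K,np.array([uv[0],uv[1],1.]))
    return o+d*(z-o[2])/d[2]
def proj(c,X):
    p=np.array(c["R"])@X+c["t"]; p=c["intrinsics"]@p; return p[:2]/p[2]
def mask(c,lo,hi):
    return cv2.inRange(cv2.cvtColor(c["color"],cv2.COLOR_RGB2HSV),lo,hi)
def big(m,roi):
    k=np.zeros_like(m);x0,y0,x1,y1=roi;k[y0:y1,x0:x1]=m[y0:y1,x0:x1]
    cs,_=cv2.findContours(k,cv2.RETR_EXTERNAL,cv2.CHAIN_APPROX_NONE)
    return max(cs,key=cv2.contourArea)
E
python3 - <<'E'
from h import *
c=env.camera("top")
im=c["color"][120:290,230:350,::-1]
cv2.imwrite("pics/topz.png",cv2.resize(im,None,fx=3.5,fy=3.5,interpolation=cv2.INTER_CUBIC))
s=env.camera("scene")
cv2.imwrite("pics/scz.png",cv2.resize(s["color"][180:280,250:370,::-1],None,fx=5,fy=5,interpolation=cv2.INTER_CUBIC))
for n,cc,roi in(("top",c,(240,120,340,290)),("scene",s,(250,180,370,280))):
  for nm,lo,hi,z in(("blue",(100,120,60),(125,255,255),.024),("red",(0,150,80),(6,255,255),.021),("white",(0,0,200),(180,60,255),.011)):
    try:
        k=big(mask(cc,lo,hi),roi); r=cv2.minAreaRect(k); b=cv2.boxPoints(r)
        print(n,nm,cv2.contourArea(k),np.round(r[0],1)); print(np.round([ray(cc,p,z)[:2] for p in [r[0],*b]],4).tolist())
    except Exception as e: print(n,nm,e)
E
```

```text
top blue 227.0 [283.4 230.2]
[[0.5068, 0.0756], [0.5372, 0.0984], [0.5434, 0.0656], [0.4767, 0.0529], [0.4707, 0.0855]]
top red 13.0 [279.5 156.4]
[[0.6852, 0.0856], [0.6811, 0.118], [0.6927, 0.0536], [0.6893, 0.0531], [0.6778, 0.1174]]
top white 876.5 [297.1 258.4]
[[0.442, 0.0445], [0.4632, 0.0928], [0.4791, 0.0071], [0.4208, -0.0037], [0.4053, 0.0815]]
scene blue 80.5 [304.7 236.8]
[[0.5103, 0.0313], [0.4798, 0.0444], [0.5622, 0.061], [0.5414, 0.0179], [0.4621, 0.0037]]
scene red 65.0 [330.  208.6]
[[0.6775, 0.0803], [0.6614, 0.1106], [0.6799, 0.1224], [0.6935, 0.0504], [0.6751, 0.0396]]
scene white 360.0 [282.  250.5]
[[0.4402, 0.0462], [0.4052, 0.0758], [0.4581, 0.1132], [0.4757, 0.0162], [0.4236, -0.0161]]
```

View pics/topz.png

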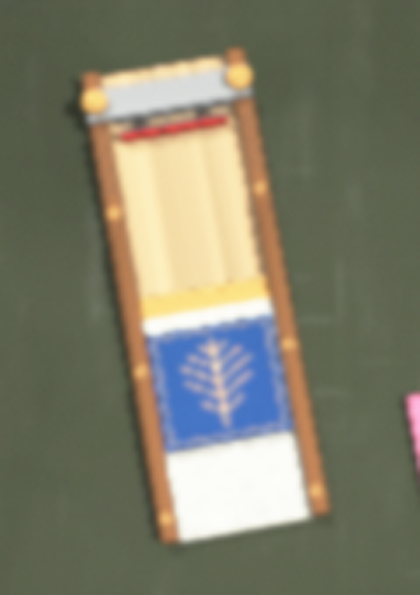

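View pics/scz.png

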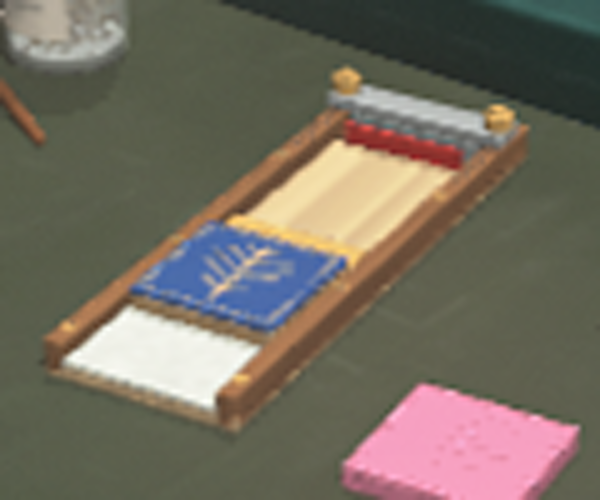

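```bash
cat >> h.py <<'E'
def bedfit(c):
    hsv=cv2.cvtColor(c["color"],cv2.COLOR_RGB2HSV).astype(int)
    # brown rails: hue <16, sat>110
    S=c["color"].astype(float); f=S[:,:,0]-S[:,:,1]   # red-green, high on brown rail
    L=[];Rr=[]
    for v in range(165,262):
        xl=260+(v-165)*0.175; xr=xl+50
        for x0,lst in((xl,L),(xr,Rr)):
            u=np.arange(int(x0)-9,int(x0)+10); w=np.clip(f[v,u]-22,0,None)
            if w.sum()>30: lst.append(ray(c,((w*u).sum()/w.sum(),v),.021)[:2])
    out=[]
    for l in(L,Rr):
        l=np.array(l); out.append(cv2.fitLine(l.astype(np.float32),cv2.DIST_HUBER,0,1e-4,1e-4).ravel())
        out[-1]=out[-1]*np.sign(out[-1][0]) if 0 else out[-1]
    return out,L,Rr
E
python3 - <<'E'
from h import *
c=env.camera("top")
o=-np.array(c["R"]).T@c["t"];print("cam",o)
fit,L,R=bedfit(c)
for f,l in zip(fit,(L,R)): print(f,np.degrees(np.arctan(f[1]/f[0])),len(l), "y@x=.55",f[3]+(.55-f[2])*f[1]/f[0], "pts",np.round(l[::20],4).tolist())
# centreline profile
d=(fit[0][:2]/np.sign(fit[0][0])+fit[1][:2]/np.sign(fit[1][0]));d/=np.linalg.norm(d)
ym=np.mean([f[3]+(.55-f[2])*f[1]/f[0] for f in fit]);p0=np.array([.55,ym]);n=np.array([-d[1],d[0]])
print("d",d,np.degrees(np.arctan2(d[1],d[0])),p0)
for off in(-.03,0,.03):
  print("off",off)
  for s in np.arange(-.18,.17,.004):
    p=p0+d*s+n*off; uv=proj(c,np.array([*p,.011])); px=cv2.getRectSubPix(c["color"],(1,1),tuple(map(float,uv)))[0,0]
    print(round(s*1000),px.tolist(),end=' ')
  print()
E
```

```text
cam [0.36311563 0.00660123 1.08061807]
[0.9863065  0.16492264 0.49848723 0.10357654] 9.492741 97 y@x=.55 0.11219011 pts [[0.6642, 0.1317], [0.6155, 0.123], [0.5673, 0.1121], [0.5198, 0.1074], [0.4728, 0.099]]
[0.9844948  0.17541389 0.5195035  0.00535725] 10.102744 97 y@x=.55 0.010791017 pts [[0.6638, 0.0304], [0.615, 0.0224], [0.5667, 0.0136], [0.5191, 0.005], [0.472, -0.0032]]
d [0.9854146  0.17017066] 9.797742 [0.55       0.06149057]
off -0.03
-180 [94, 102, 80] -176 [94, 102, 80] -172 [95, 102, 80] -168 [95, 102, 80] -164 [95, 102, 81] -160 [95, 102, 81] -156 [96, 102, 80] -152 [97, 103, 81] -148 [96, 103, 81] -144 [98, 104, 83] -140 [158, 160, 144] -136 [241, 241, 233] -132 [251, 251, 247] -128 [251, 251, 248] -124 [251, 251, 247] -120 [251, 251, 247] -116 [252, 252, 248] -112 [252, 252, 249] -108 [252, 252, 249] -104 [252, 252, 248] -100 [252, 252, 249] -96 [252, 252, 249] -92 [252, 252, 249] -88 [251, 251, 247] -84 [240, 240, 233] -80 [194, 199, 201] -76 [126, 143, 185] -72 [107, 133, 193] -68 [74, 118, 196] -64 [69, 116, 196] -60 [70, 116, 195] -56 [71, 116, 195] -52 [70, 116,
[... 3818 characters left out ...]
] 28 [250, 229, 164] 32 [252, 237, 187] 36 [252, 237, 189] 40 [252, 237, 189] 44 [252, 237, 189] 48 [252, 238, 189] 52 [252, 237, 189] 56 [252, 237, 189] 60 [252, 237, 189] 64 [252, 238, 189] 68 [252, 237, 188] 72 [252, 237, 188] 76 [252, 237, 189] 80 [252, 237, 189] 84 [252, 237, 188] 88 [252, 237, 188] 92 [252, 238, 189] 96 [252, 238, 189] 100 [252, 237, 189] 104 [252, 237, 188] 108 [252, 238, 189] 112 [252, 237, 189] 116 [252, 237, 189] 120 [252, 238, 189] 124 [252, 237, 189] 128 [250, 233, 182] 132 [241, 214, 161] 136 [214, 156, 118] 140 [204, 90, 77] 144 [179, 102, 94] 148 [147, 125, 108] 152 [129, 124, 117] 156 [174, 176, 174] 160 [215, 218, 217] 164 [219, 221, 220] 168 [219, 221, 220]
```

>>> step_arm(deltas=[[-1,[0,0,0],[0,0,-0.119]],[-1,[0,0,0],[0,0,-0.119]],[-1,[0,0,0],[0,0,-0.119]],[-1,[0,0,0],[0,0,-0.119]],[-1,[0,0,0],[0,0,0]],[-1,[0,0,0],[0,0,0]]])

```text
clock: 0.75
tcp_pos: [0.1795, 0.5725, 0.194]
eef_rot: [-180.0, -0.0, -170.3]
ft_force: [-0.5, -0.1, -0.1]
opening: 0.144
```

```bash
cat >> h.py <<'E'
D=np.array([.9854146,.1701707]);N=np.array([-D[1],D[0]]);O=np.array([.55,.06149])+D*.0255
def bedpose():
    o=env.get_obs();p=o["tcp_pos"];b=p[:2]-O
    f=o["ft_force"]
    print("t",round(o["clock"],2),"bed x,y,z mm",np.round([b@D*1e3,b@N*1e3,p[2]*1e3],1),"rpy",np.round(o["eef_rot"],2),"F along,left,up",np.round([f[:2]@D,f[:2]@N,f[2]],2),"op",round(o["opening"],2),"q",np.round(o["q"],0))
E
python3 -c "
from h import *
bedpose()"
```

```text
t 0.75 bed x,y,z mm [-303.7  566.6  194. ] rpy [-1.7999e+02 -1.0000e-02 -1.7034e+02] F along,left,up [-0.53  0.02 -0.11] op 0.14 q [ 69.   5.  71.  -0. 104. -30.]
```

>>> step_arm(deltas=[[-1,[-0.0103,-0.0333,0.0079],[0,0,0]],[-1,[-0.0103,-0.0333,0.0079],[0,0,0]],[-1,[-0.0103,-0.0333,0.0079],[0,0,0]],[-1,[-0.0103,-0.0333,0.0079],[0,0,0]],[-1,[-0.0103,-0.0333,0.0079],[0,0,0]],[-1,[-0.0103,-0.0333,0.0079],[0,0,0]],[-1,[-0.0103,-0.0333,0.0079],[0,0,0]],[-1,[-0.0103,-0.0333,0.0079],[0,0,0]],[-1,[-0.0103,-0.0333,0.0079],[0,0,0]],[-1,[-0.0103,-0.0333,0.0079],[0,0,0]],[-1,[-0.0103,-0.0333,0.0079],[0,0,0]],[-1,[-0.0103,-0.0333,0.0079],[0,0,0]],[-1,[-0.0103,-0.0333,0.0079],[0,0,0]],[-1,[-0.0103,-0.0333,0.0079],[0,0,0]],[-1,[-0.0103,-0.0333,0.0079],[0,0,0]],[-1,[-0.0103,-0.0333,0.0079],[0,0,0]],[-1,[-0.0103,-0.0333,0.0079],[0,0,0]],[-1,[0,0,0],[0,0,0]],[-1,[0,0,0],[0,0,0]]])

```text
clock: 2.33
tcp_pos: [0.4489, 0.0434, 0.0592]
eef_rot: [180.0, -0.1, -170.5]
ft_force: [0.3, 0.5, 0.7]
opening: -0.001
```

```bash
python3 -c "
from h import *
bedpose()
s=env.camera('scene')
cv2.imwrite('pics/s1.png',cv2.resize(s['color'][130:290,210:400,::-1],None,fx=4,fy=3.7))
s=env.camera('top')
cv2.imwrite('pics/t1.png',cv2.resize(s['color'][120:290,210:370,::-1],None,fx=3.5,fy=3.5))"
```

```text
t 2.33 bed x,y,z mm [-128.2   -0.6   59.2] rpy [ 1.7998e+02 -9.0000e-02 -1.7052e+02] F along,left,up [0.37 0.4  0.69] op -0.0 q [  1. -17. 105.   0.  92. -98.]
```

View pics/s1.png

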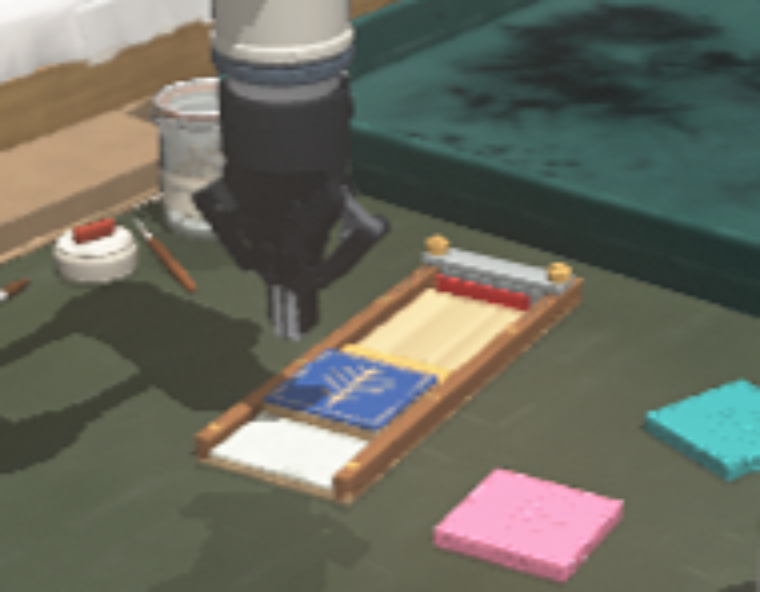

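View pics/t1.png

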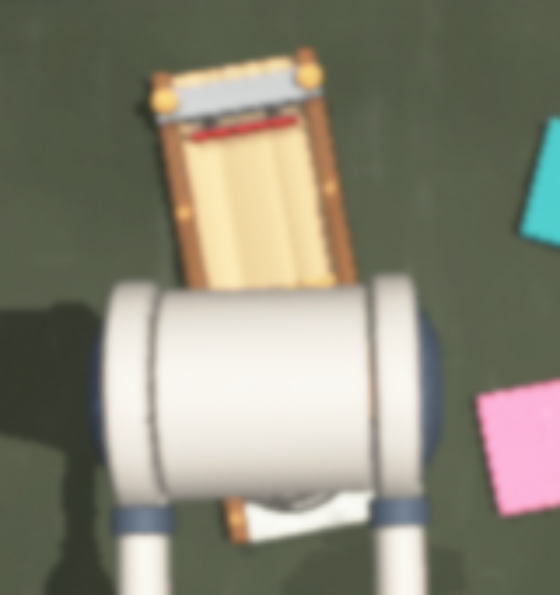

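>>> step_arm(deltas=[[-1,[0,0.0006,0.01],[0,0,-0.003]],[-1,[0,0,0.01],[0,0,0]],[-1,[0,0,0.006],[0,0,0]],[-1,[0,0,0],[0,0,0]],[-1,[0,0,0],[0,0,0]]])

```text
clock: 2.85
tcp_pos: [0.4482, 0.0459, 0.033]
eef_rot: [180.0, -0.1, -169.9]
ft_force: [0.7, 1.1, 0.8]
opening: -0.001
```

```bash
python3 -c "
from h import *
bedpose()
s=env.camera('scene');p=env.get_obs()['tcp_pos']
print((proj(s,p)-[240,180])*6, (proj(s,p+[0,0,-.019])-[240,180])*6)
cv2.imwrite('pics/s2.png',cv2.resize(s['color'][180:280,240:370,::-1],None,fx=6,fy=6,interpolation=cv2.INTER_CUBIC))"
```

```text
t 2.85 bed x,y,z mm [-128.5    1.9   33. ] rpy [ 1.7999e+02 -9.0000e-02 -1.6991e+02] F along,left,up [0.86 0.93 0.85] op -0.0 q [  2. -17. 107.  -0.  89. -99.]
[264.49682674 368.99865236] [266.06731263 407.86392119]
```

View pics/s2.png

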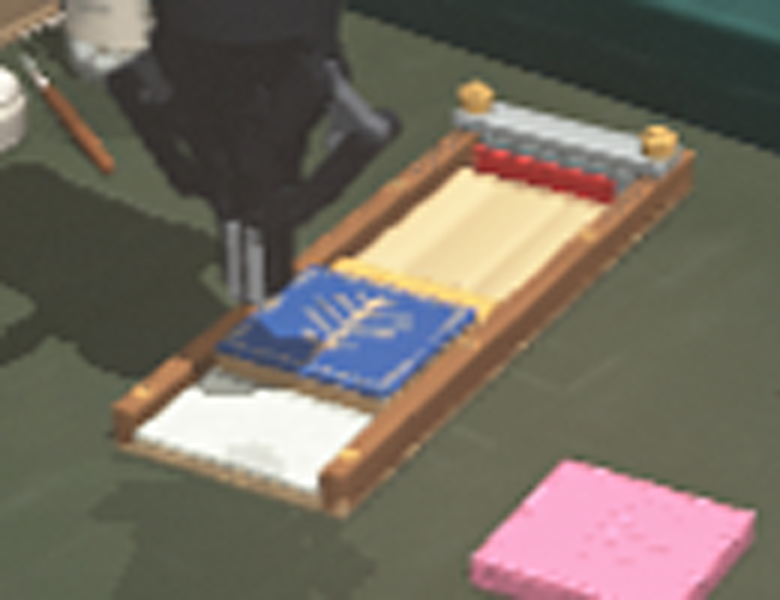

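>>> step_arm(deltas=[[-1,[0,0,0.006],[0,0,0]],[-1,[0,0,0.005],[0,0,0]],[-1,[0,0,0.0],[0,0,0]],[-1,[0,0,0],[0,0,0]]])

```text
clock: 3.23
tcp_pos: [0.4486, 0.0454, 0.0224]
eef_rot: [180.0, -0.1, -170.0]
ft_force: [0.2, 0.3, 0.2]
opening: -0.001
```

```bash
python3 -c "
from h import *
bedpose()
s=env.camera('scene');p=env.get_obs()['tcp_pos'];bedpose()
for z in (0,.019,.073,.15,.25,.35): print(z,proj(s,p+[0,0,z]))
cv2.imwrite('pics/s3.png',cv2.resize(s['color'][20:290,180:380,::-1],None,fx=3,fy=2.2,interpolation=cv2.INTER_CUBIC))
cv2.imwrite('pics/s3b.png',cv2.resize(s['color'][200:270,240:330,::-1],None,fx=8,fy=8,interpolation=cv2.INTER_CUBIC))"
```

```text
t 3.23 bed x,y,z mm [-128.2    1.4   22.4] rpy [ 1.7999e+02 -6.0000e-02 -1.6997e+02] F along,left,up [0.3  0.28 0.17] op -0.0 q [  1. -16. 108.   0.  88. -99.]
t 3.28 bed x,y,z mm [-128.     1.3   22.7] rpy [ 1.8000e+02 -2.0000e-02 -1.6997e+02] F along,left,up [-0.78 -0.    0.77] op 0.0 q [  1. -16. 108.  -0.  88. -99.]
0 [284.40628232 245.26655307]
0.019 [284.14413257 238.74677649]
0.073 [283.37679085 219.66265938]
0.15 [282.22197685 190.94194073]
0.25 [280.60494987 150.72578727]
0.35 [278.83845211 106.79223151]
```

View pics/s3.png

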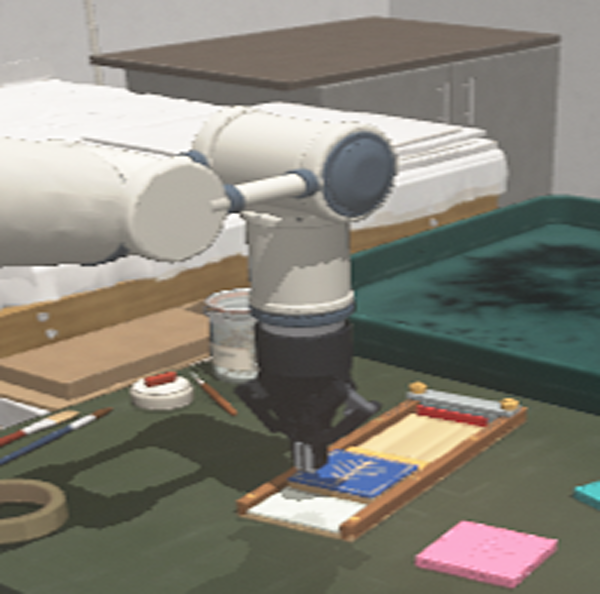

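View pics/s3b.png

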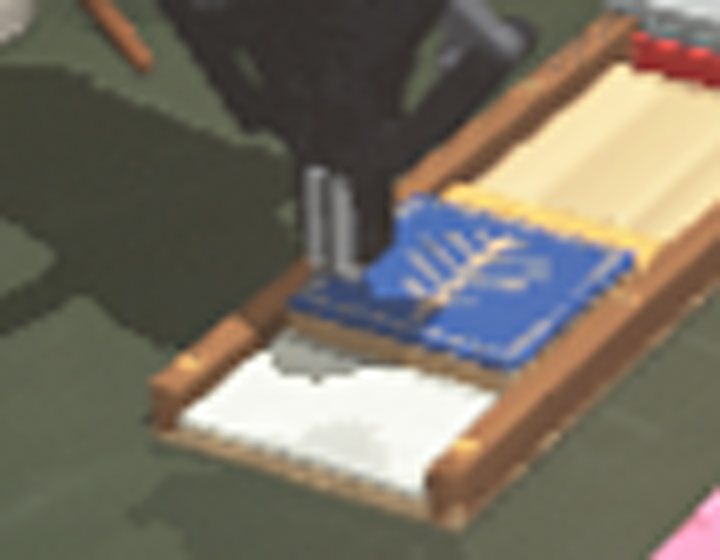

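```bash
python3 -c "
from h import *
s=env.camera('top');p=env.get_obs()['tcp_pos'];bedpose()
for z in (0,.15,.25,.3,.35,.4,.45): print(z,proj(s,p+[0,0,z]))
c=env.camera('scene')
for z in (.02,.027,.05): print(z,ray(c,(282.5,234.5),z))
# base of robot check: base axis at origin
print('base', proj(s,np.array([0,0,0.])),proj(s,np.array([0,0,.1])),proj(c,np.array([0,0,0.])))
cv2.imwrite('pics/t2.png',s['color'][:,:,::-1])"
```

```text
t 3.33 bed x,y,z mm [-127.8    1.3   22.9] rpy [-180.      0.   -169.97] F along,left,up [-0.68  0.24 -0.05] op -0.0 q [  1. -16. 108.  -0.  88. -99.]
0 [296.50222943 255.00521653]
0.15 [293.72336831 248.91071231]
0.25 [291.30533182 243.60755646]
0.3 [289.86050043 240.43880112]
0.35 [288.21473365 236.82936106]
0.4 [286.32298223 232.68043584]
0.45 [284.12564272 227.86130512]
0.02 [0.48787625 0.08799841 0.02      ]
0.027 [0.47934767 0.07978262 0.027     ]
0.05 [0.45132522 0.05278785 0.05      ]
base [317.65366398 457.38202543] [318.09818818 475.16553333] [140.83233326 361.40270686]
```

View pics/t2.png

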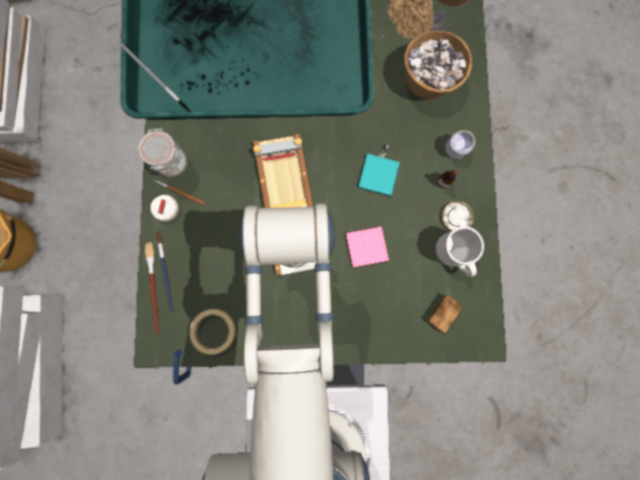

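>>> step_arm(deltas=[[-1,[0,-0.0013,0.003],[0,0,0.003]],[-1,[0,0,0.0033],[0,0,0]],[-1,[0,0,0],[0,0,0]],[-1,[0,0,0],[0,0,0]],[-1,[0,0,0],[0,0,0]]])

```text
clock: 3.8
tcp_pos: [0.4491, 0.0441, 0.0165]
eef_rot: [180.0, -0.0, -170.1]
ft_force: [0.9, 0.0, -0.4]
opening: -0.001
```

```bash
python3 -c "
from h import *
bedpose()
s=env.camera('scene');p=env.get_obs()['tcp_pos'];bedpose()
cv2.imwrite('pics/s4b.png',cv2.resize(s['color'][200:270,240:330,::-1],None,fx=8,fy=8,interpolation=cv2.INTER_CUBIC))"
```

```text
t 3.8 bed x,y,z mm [-1.279e+02  1.000e-01  1.650e+01] rpy [ 1.8000e+02 -1.0000e-02 -1.7014e+02] F along,left,up [ 0.88 -0.12 -0.4 ] op -0.0 q [  1. -16. 109.   0.  88. -99.]
t 3.85 bed x,y,z mm [-127.9    0.    16.6] rpy [-180.     -0.   -170.13] F along,left,up [ 0.02  0.67 -0.1 ] op -0.0 q [  1. -16. 109.  -0.  88. -99.]
```

View pics/s4b.png

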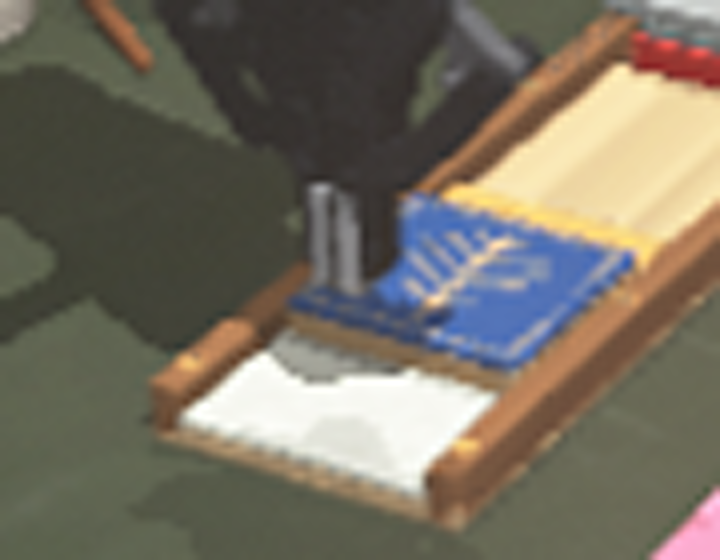

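>>> step_arm(deltas=[[-1,[-0.003,0,0],[0,0,0]],[-1,[-0.003,0,0],[0,0,0]],[-1,[-0.003,0,0],[0,0,0]],[-1,[-0.003,0,0],[0,0,0]],[-1,[-0.003,0,0],[0,0,0]],[-1,[-0.003,0,0],[0,0,0]],[-1,[-0.003,0,0],[0,0,0]]])

```text
clock: 4.43
tcp_pos: [0.4702, 0.0478, 0.0165]
eef_rot: [180.0, -0.0, -170.1]
ft_force: [0.3, -0.2, -1.2]
opening: 0.004
```

```bash
python3 -c "
from h import *
bedpose()
s=env.camera('scene');p=env.get_obs()['tcp_pos'];bedpose();print((proj(s,p)-[240,200])*8)
cv2.imwrite('pics/s5b.png',cv2.resize(s['color'][200:270,240:330,::-1],None,fx=8,fy=8,interpolation=cv2.INTER_CUBIC))"
```

```text
t 4.43 bed x,y,z mm [-1.065e+02  1.000e-01  1.650e+01] rpy [ 180.     -0.   -170.14] F along,left,up [ 0.24 -0.23 -1.23] op 0.0 q [  2. -13. 106.   0.  87. -98.]
t 4.48 bed x,y,z mm [-1.061e+02  1.000e-01  1.660e+01] rpy [ 1.8000e+02  2.0000e-02 -1.7013e+02] F along,left,up [-0.81  0.08 -0.09] op 0.0 q [  2. -13. 106.   0.  87. -98.]
[396.5551834  347.95431514]
```

View pics/s5b.png

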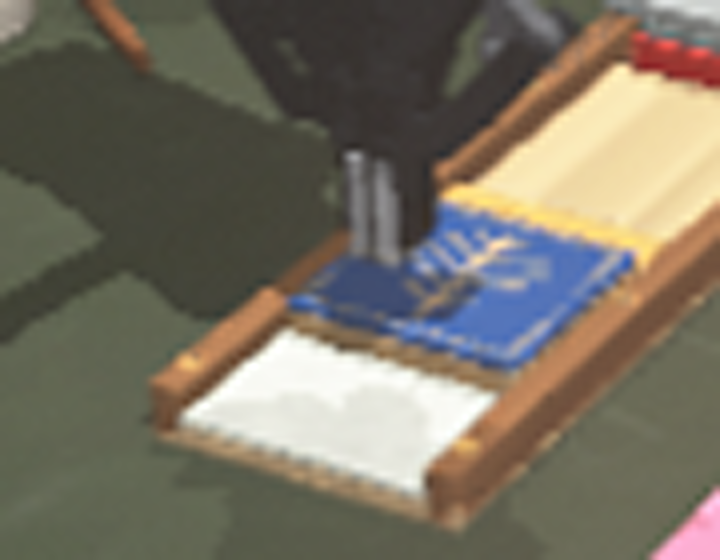

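>>> step_arm(deltas=[[-1,[0.009,0,0],[0,0,0]],[-1,[0.009,0,0],[0,0,0]],[-1,[0.009,0,0],[0,0,0]],[-1,[0,0,0.004],[0,0,0]],[-1,[0,0,0.004],[0,0,0]],[-1,[0,0,0.003],[0,0,0]],[-1,[0,0,0],[0,0,0]],[-1,[0,0,0],[0,0,0]]])

```text
clock: 5.15
tcp_pos: [0.4432, 0.0431, 0.0051]
eef_rot: [180.0, -0.0, -170.1]
ft_force: [-0.0, -0.1, -0.5]
opening: 0.001
```

```bash
python3 -c "
from h import *
bedpose()
s=env.camera('scene');p=env.get_obs()['tcp_pos'];bedpose();print((proj(s,p)-[240,200])*8,(proj(s,p+[0,0,.03])-[240,200])*8)
cv2.imwrite('pics/s6b.png',cv2.resize(s['color'][200:270,240:330,::-1],None,fx=8,fy=8,interpolation=cv2.INTER_CUBIC))"
```

```text
t 5.15 bed x,y,z mm [-1.339e+02  1.000e-01  5.100e+00] rpy [ 1.7999e+02 -5.0000e-02 -1.7013e+02] F along,left,up [-0.06 -0.12 -0.45] op 0.0 q [  1. -17. 110.   0.  87. -99.]
t 5.2 bed x,y,z mm [-1.337e+02  1.000e-01  5.400e+00] rpy [ 1.8000e+02 -2.0000e-02 -1.7013e+02] F along,left,up [-0.53  0.    0.12] op -0.0 q [  1. -17. 110.   0.  87. -99.]
[350.52997825 418.7329804 ] [347.15748542 336.95276282]
```

View pics/s6b.png

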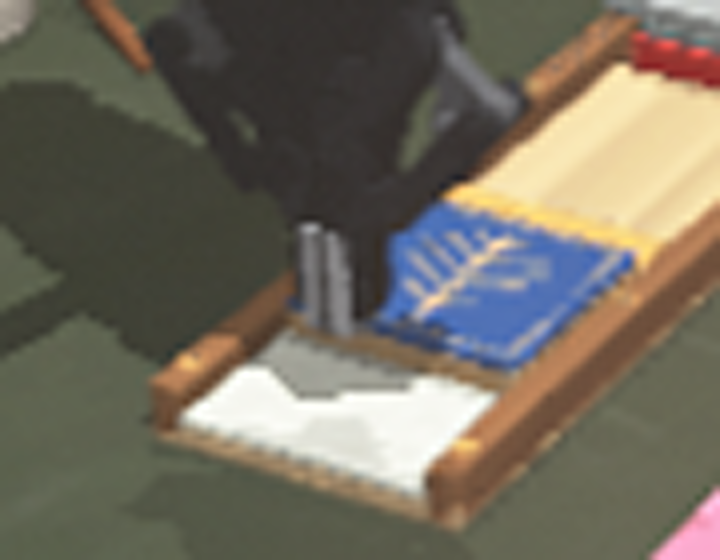

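>>> step_arm(deltas=[[-1,[0,0,0.004],[0,0,0]],[-1,[0,0,0.004],[0,0,0]],[-1,[0,0,0.004],[0,0,0]],[-1,[0,0,0.001],[0,0,0]],[-1,[0,0,0.001],[0,0,0]],[-1,[0,0,0],[0,0,0]]])

```text
clock: 5.7
tcp_pos: [0.443, 0.0431, -0.0088]
eef_rot: [180.0, -0.0, -170.1]
ft_force: [0.8, 0.2, -0.4]
opening: 0.001
```

```bash
python3 -c "
from h import *
bedpose()
s=env.camera('scene');p=env.get_obs()['tcp_pos'];bedpose();print((proj(s,p)-[240,200])*8,(proj(s,p+[0,0,.03])-[240,200])*8)
cv2.imwrite('pics/s7b.png',cv2.resize(s['color'][200:270,240:330,::-1],None,fx=8,fy=8,interpolation=cv2.INTER_CUBIC))"
```

```text
t 5.7 bed x,y,z mm [-1.34e+02  1.00e-01 -8.80e+00] rpy [ 1.8000e+02 -3.0000e-02 -1.7013e+02] F along,left,up [ 0.83  0.02 -0.45] op 0.0 q [  1. -16. 111.  -0.  85. -99.]
t 5.75 bed x,y,z mm [-1.339e+02  1.000e-01 -8.500e+00] rpy [ 1.8000e+02 -1.0000e-02 -1.7013e+02] F along,left,up [0.95 0.5  0.92] op -0.0 q [  1. -16. 111.  -0.  85. -99.]
[351.72751231 456.23582822] [348.38764574 375.34813063]
```

View pics/s7b.png

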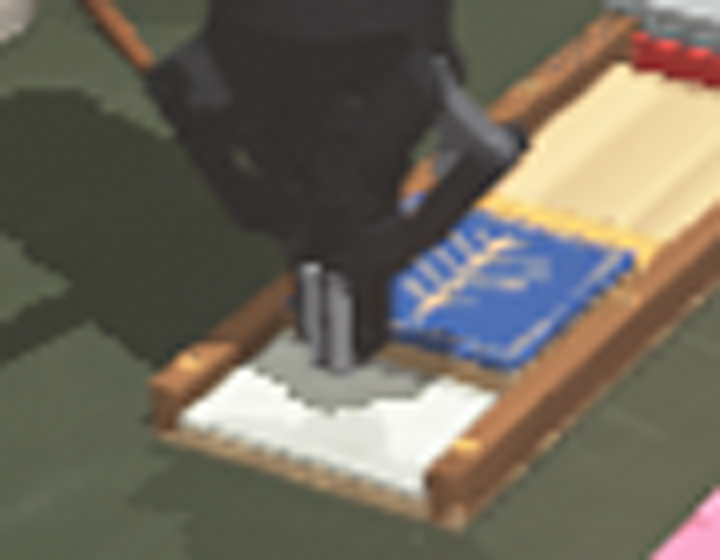

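>>> step_arm(deltas=[[-1,[0,0,0.0025],[0,0,0]],[-1,[0,0,0.0025],[0,0,0]],[-1,[0,0,0.001],[0,0,0]],[-1,[0,0,0.001],[0,0,0]],[-1,[0,0,0],[0,0,0]]])

```text
clock: 6.17
tcp_pos: [0.443, 0.0431, -0.0157]
eef_rot: [180.0, -0.0, -170.1]
ft_force: [0.6, -1.0, -0.4]
opening: -0.003
```

```bash
python3 -c "
from h import *
bedpose()
s=env.camera('scene');p=env.get_obs()['tcp_pos'];bedpose();print((proj(s,p)-[240,200])*8,(proj(s,p+[0,0,.03])-[240,200])*8)
cv2.imwrite('pics/s8b.png',cv2.resize(s['color'][200:270,240:330,::-1],None,fx=8,fy=8,interpolation=cv2.INTER_CUBIC))"
```

```text
t 6.17 bed x,y,z mm [-1.34e+02  1.00e-01 -1.57e+01] rpy [ 1.8000e+02 -3.0000e-02 -1.7013e+02] F along,left,up [ 0.42 -1.09 -0.38] op -0.0 q [  1. -16. 112.   0.  84. -99.]
t 6.22 bed x,y,z mm [-1.34e+02  1.00e-01 -1.56e+01] rpy [ 1.8000e+02 -1.0000e-02 -1.7013e+02] F along,left,up [-0.16 -0.2   0.05] op -0.0 q [  1. -16. 112.  -0.  84. -99.]
[352.44916484 475.04042697] [349.12721659 394.60253832]
```

View pics/s8b.png

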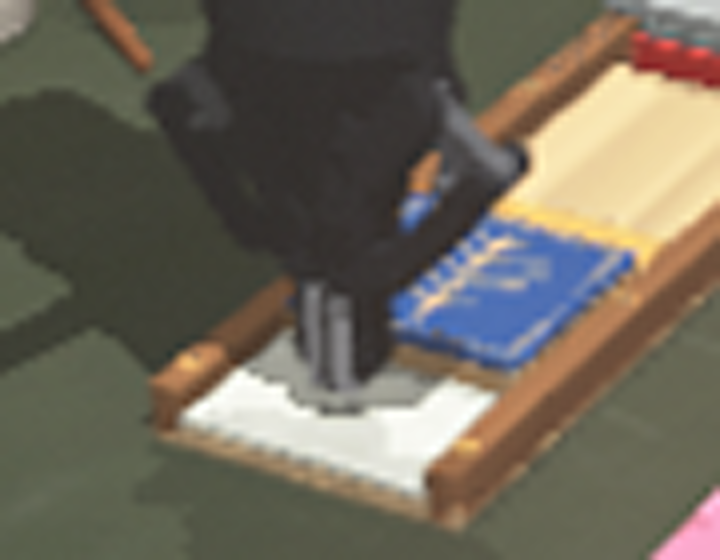

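>>> step_arm(deltas=[[-1,[0,0,0.001],[0,0,0]],[-1,[0,0,0.001],[0,0,0]],[-1,[0,0,0.001],[0,0,0]]])

```text
clock: 6.47
tcp_pos: [0.4433, 0.0431, -0.0185]
eef_rot: [-180.0, 0.0, -170.1]
ft_force: [0.1, -0.2, 0.3]
opening: -0.006
```

>>> step_arm(deltas=[[-1,[0,0,0.001],[0,0,0]],[-1,[0,0,0.001],[0,0,0]]])

```text
clock: 6.63
tcp_pos: [0.4432, 0.0431, -0.0206]
eef_rot: [180.0, -0.0, -170.1]
ft_force: [0.2, 0.4, -0.8]
opening: 0.001
```

```bash
python3 -c "
from h import *
s=env.camera('scene');p=env.get_obs()['tcp_pos'];bedpose()
Q=lambda x,y,z:(proj(s,np.array([*(O+D*x+N*y),z]))-[240,200])*8
for z in(.011,.016,.021,.026):print(z,[np.round(Q(-.134+a,b,z)) for a,b in((-.011,-.0145),(-.011,.0145),(.011,-.0145))])
cv2.imwrite('pics/s9b.png',cv2.resize(s['color'][200:270,240:330,::-1],None,fx=8,fy=8,interpolation=cv2.INTER_CUBIC))"
```

```text
t 6.68 bed x,y,z mm [-1.34e+02  1.00e-01 -2.08e+01] rpy [ 1.8000e+02 -2.0000e-02 -1.7013e+02] F along,left,up [0.06 0.43 0.1 ] op -0.0 q [  1. -16. 112.   0.  84. -99.]
0.011 [array([370., 433.]), array([291., 408.]), array([408., 400.])]
0.016 [array([369., 419.]), array([291., 395.]), array([407., 386.])]
0.021 [array([369., 406.]), array([290., 381.]), array([407., 373.])]
0.026 [array([368., 392.]), array([289., 367.]), array([406., 359.])]
```

View pics/s9b.png

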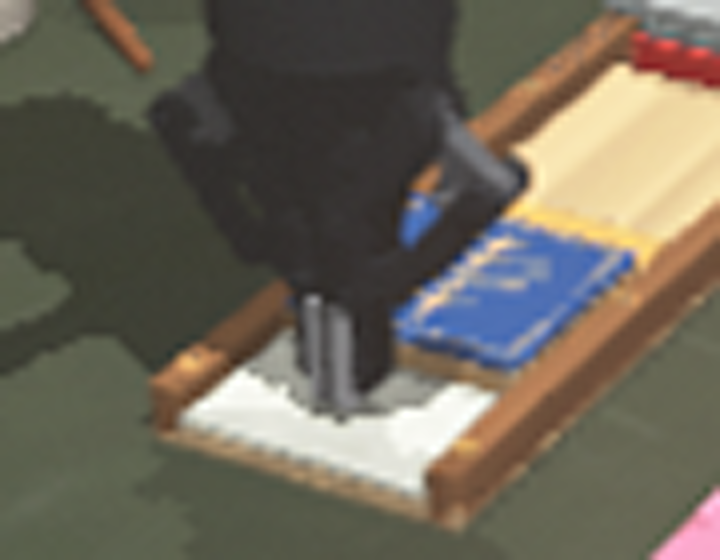

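>>> step_arm(deltas=[[-1,[0,0,0.001],[0,0,0]],[-1,[0,0,0.001],[0,0,0]],[-1,[0,0,0],[0,0,0]]])

```text
clock: 6.93
tcp_pos: [0.4431, 0.0431, -0.0227]
eef_rot: [180.0, -0.0, -170.1]
ft_force: [-0.2, -0.1, 0.2]
opening: -0.001
```

>>> step_arm(deltas=[[-1,[0,0,0.001],[0,0,0]],[-1,[0,0,0.001],[0,0,0]],[-1,[0,0,0],[0,0,0]]])

```text
clock: 7.18
tcp_pos: [0.4431, 0.0431, -0.0247]
eef_rot: [180.0, -0.0, -170.1]
ft_force: [-0.3, 0.2, 0.6]
opening: 0.0
```

```bash
python3 -c "
from h import *
s=env.camera('scene');bedpose()
cv2.imwrite('pics/s10b.png',cv2.resize(s['color'][200:270,240:330,::-1],None,fx=8,fy=8,interpolation=cv2.INTER_CUBIC))"
```

```text
t 7.23 bed x,y,z mm [-1.34e+02  1.00e-01 -2.46e+01] rpy [ 1.8000e+02 -2.0000e-02 -1.7013e+02] F along,left,up [-0.09 -0.97 -0.64] op 0.0 q [  1. -15. 112.  -0.  83. -99.]
```

View pics/s10b.png

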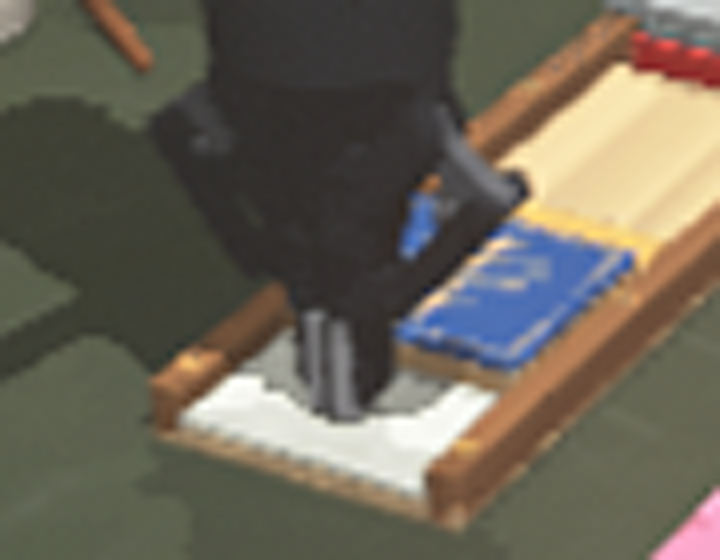

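>>> step_arm(deltas=[[-1,[0,0,0.001],[0,0,0]],[-1,[0,0,0.0005],[0,0,0]],[-1,[0,0,0],[0,0,0]]])

```text
clock: 7.48
tcp_pos: [0.4432, 0.0431, -0.026]
eef_rot: [-180.0, 0.0, -170.1]
ft_force: [-0.8, 0.2, 0.7]
opening: 0.0
```

>>> step_arm(deltas=[[-1,[0,0,0.0005],[0,0,0]],[-1,[0,0,0.0005],[0,0,0]],[-1,[0,0,0],[0,0,0]]])

```text
clock: 7.73
tcp_pos: [0.4433, 0.0431, -0.0261]
eef_rot: [-180.0, 0.0, -170.1]
ft_force: [-3.8, 0.0, 6.4]
opening: 0.0
```

>>> step_arm(deltas=[[-1,[0,0,0.0005],[0,0,0]],[-1,[0,0,0.0005],[0,0,0]],[-1,[0,0,0],[0,0,0]]])

```text
clock: 7.98
tcp_pos: [0.4433, 0.0431, -0.0261]
eef_rot: [-180.0, 0.0, -170.1]
ft_force: [-6.1, -1.5, 12.4]
opening: 0.0
```

>>> step_arm(deltas=[[-1,[0,0,-0.003],[0,0,0]],[-1,[0,0,-0.003],[0,0,0]],[-1,[0,0,-0.0015],[0,0,0]],[-1,[0,0,0],[0,0,0]],[-1,[0,0,0],[0,0,0]]])

```text
clock: 8.4
tcp_pos: [0.4432, 0.0431, -0.0205]
eef_rot: [-180.0, -0.0, -170.1]
ft_force: [-0.4, 1.1, -0.4]
opening: 0.002
```

```bash
python3 -c "
from h import *
bedpose()"
```

```text
t 8.4 bed x,y,z mm [-133.9    0.   -20.5] rpy [-1.8000e+02 -1.0000e-02 -1.7013e+02] F along,left,up [-0.21  1.14 -0.43] op 0.0 q [  1. -16. 112.  -0.  84. -99.]
```

>>> step_arm(deltas=[[-1,[-0.003,0,0],[0,0,0]],[-1,[-0.003,0,0],[0,0,0]],[-1,[-0.003,0,0],[0,0,0]],[-1,[-0.003,0,0],[0,0,0]],[-1,[-0.003,0,0],[0,0,0]],[-1,[-0.003,0,0],[0,0,0]],[-1,[-0.003,0,0],[0,0,0]],[-1,[-0.003,0,0],[0,0,0]],[-1,[-0.003,0,0],[0,0,0]],[-1,[-0.003,0,0],[0,0,0]]])

```text
clock: 9.23
tcp_pos: [0.4729, 0.0483, -0.0205]
eef_rot: [180.0, -0.0, -170.1]
ft_force: [-1.6, -0.0, -0.3]
opening: -0.002
```

```bash
python3 -c "
from h import *
bedpose();s=env.camera('scene');
cv2.imwrite('pics/s11.png',cv2.resize(s['color'][190:270,240:370,::-1],None,fx=6,fy=6,interpolation=cv2.INTER_CUBIC))"
```

```text
t 9.23 bed x,y,z mm [-1.037e+02  1.000e-01 -2.050e+01] rpy [ 1.8000e+02 -2.0000e-02 -1.7013e+02] F along,left,up [-1.56  0.24 -0.28] op -0.0 q [  2. -10. 108.  -0.  83. -98.]
```

View pics/s11.png

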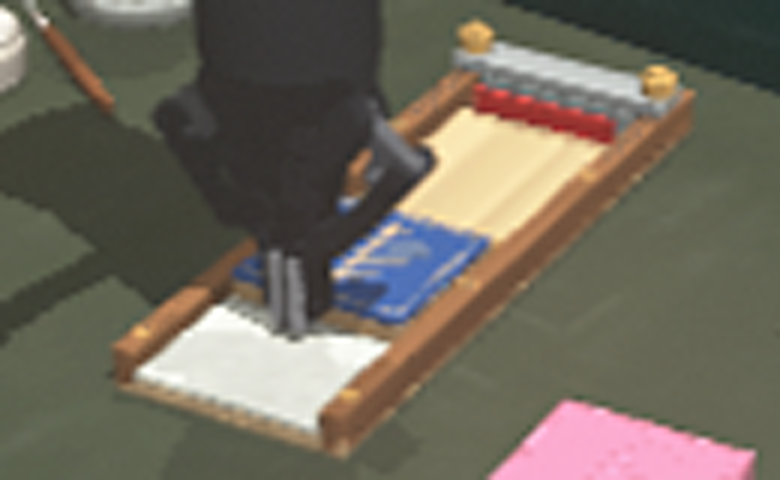

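The block is moving: its front edge is now at the lip, and friction reads about 1.5 N. I'll keep pushing.

>>> step_arm(deltas=[[-1,[-0.003,0,0],[0,0,0]],[-1,[-0.003,0,0],[0,0,0]],[-1,[-0.003,0,0],[0,0,0]],[-1,[-0.003,0,0],[0,0,0]],[-1,[-0.003,0,0],[0,0,0]],[-1,[-0.003,0,0],[0,0,0]],[-1,[-0.003,0,0],[0,0,0]],[-1,[-0.003,0,0],[0,0,0]],[-1,[-0.003,0,0],[0,0,0]],[-1,[-0.003,0,0],[0,0,0]]])

```text
clock: 10.12
tcp_pos: [0.5026, 0.0534, -0.0205]
eef_rot: [180.0, -0.0, -170.1]
ft_force: [-0.7, 0.1, -0.6]
opening: -0.001
```

```bash
python3 -c "
from h import *
bedpose();s=env.camera('scene');
cv2.imwrite('pics/s12.png',cv2.resize(s['color'][190:270,240:370,::-1],None,fx=6,fy=6,interpolation=cv2.INTER_CUBIC))"
```

```text
t 10.12 bed x,y,z mm [-73.5   0.1 -20.5] rpy [ 180.     -0.   -170.13] F along,left,up [-0.67  0.23 -0.59] op -0.0 q [  2.  -6. 103.   0.  82. -98.]
```

View pics/s12.png

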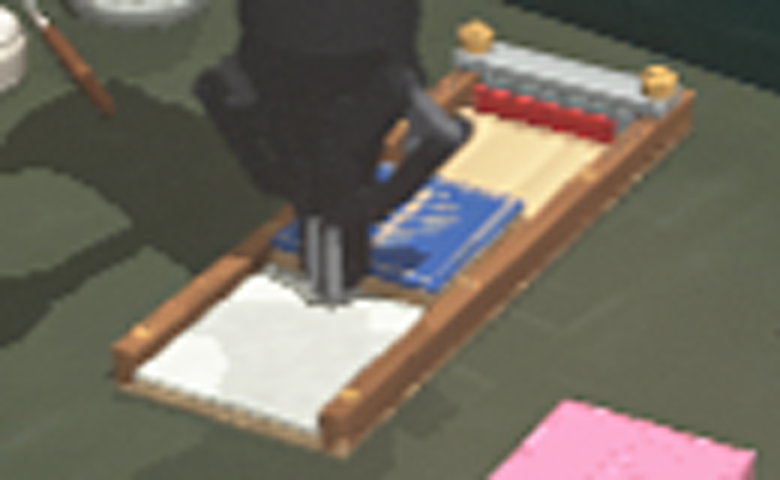

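>>> step_arm(deltas=[[-1,[-0.003,0,0],[0,0,0]],[-1,[-0.003,0,0],[0,0,0]],[-1,[-0.003,0,0],[0,0,0]],[-1,[-0.003,0,0],[0,0,0]],[-1,[-0.003,0,0],[0,0,0]],[-1,[-0.003,0,0],[0,0,0]],[-1,[-0.003,0,0],[0,0,0]],[-1,[-0.003,0,0],[0,0,0]],[-1,[-0.003,0,0],[0,0,0]],[-1,[-0.003,0,0],[0,0,0]],[-1,[-0.003,0,0],[0,0,0]],[-1,[-0.003,0,0],[0,0,0]],[-1,[-0.003,0,0],[0,0,0]],[-1,[-0.003,0,0],[0,0,0]],[-1,[-0.003,0,0],[0,0,0]]])

```text
clock: 11.42
tcp_pos: [0.5472, 0.0612, -0.0206]
eef_rot: [180.0, 0.0, -170.1]
ft_force: [-0.4, 0.3, -0.6]
opening: -0.001
```

```bash
python3 -c "
from h import *
bedpose();s=env.camera('scene');
cv2.imwrite('pics/s13.png',cv2.resize(s['color'][190:270,240:370,::-1],None,fx=6,fy=6,interpolation=cv2.INTER_CUBIC))"
```

```text
t 11.42 bed x,y,z mm [-28.3   0.2 -20.6] rpy [ 1.8000e+02  3.0000e-02 -1.7013e+02] F along,left,up [-0.36  0.4  -0.56] op -0.0 q [  3.   1.  96.   0.  82. -97.]
```

View pics/s13.png

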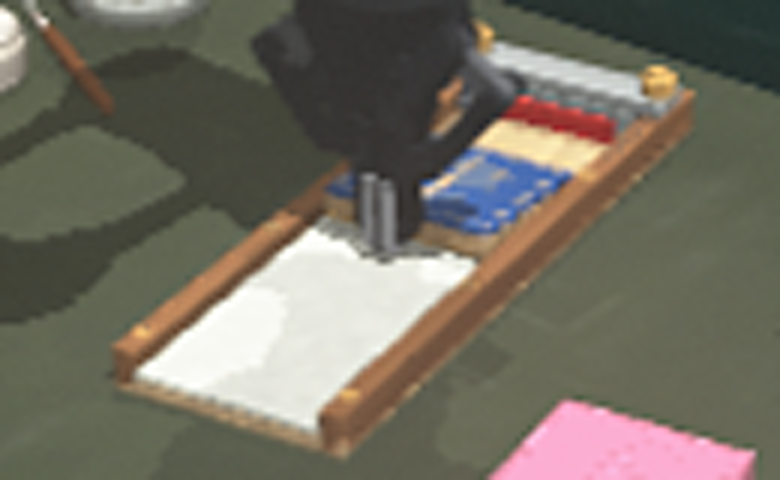

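>>> step_arm(deltas=[[-1,[-0.002,0,0],[0,0,0]],[-1,[-0.002,0,0],[0,0,0]],[-1,[-0.002,0,0],[0,0,0]],[-1,[-0.002,0,0],[0,0,0]],[-1,[-0.002,0,0],[0,0,0]],[-1,[-0.002,0,0],[0,0,0]],[-1,[-0.002,0,0],[0,0,0]],[-1,[-0.002,0,0],[0,0,0]],[-1,[-0.002,0,0],[0,0,0]],[-1,[-0.002,0,0],[0,0,0]],[-1,[-0.002,0,0],[0,0,0]]])

```text
clock: 12.38
tcp_pos: [0.5685, 0.0649, -0.0204]
eef_rot: [-180.0, 0.0, -170.1]
ft_force: [-1.5, -0.3, -0.4]
opening: 0.004
```

```bash
python3 -c "
from h import *
bedpose();s=env.camera('scene');
cv2.imwrite('pics/s14.png',cv2.resize(s['color'][190:270,240:370,::-1],None,fx=6,fy=6,interpolation=cv2.INTER_CUBIC))
s=env.camera('top')
cv2.imwrite('pics/t14.png',cv2.resize(s['color'][130:230,240:350,::-1],None,fx=5,fy=5,interpolation=cv2.INTER_CUBIC))"
```

```text
t 12.38 bed x,y,z mm [ -6.7   0.2 -20.4] rpy [-180.      0.   -170.13] F along,left,up [-1.57 -0.04 -0.37] op 0.0 q [  3.   5.  93.  -0.  82. -97.]
```

View pics/s14.png

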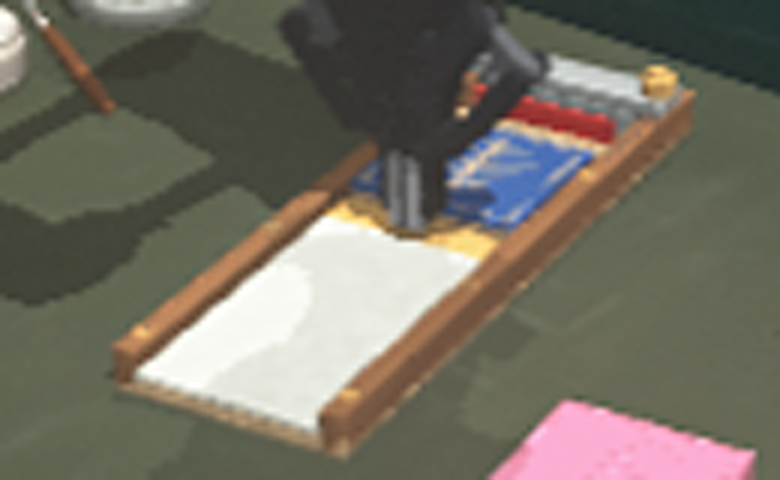

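View pics/t14.png

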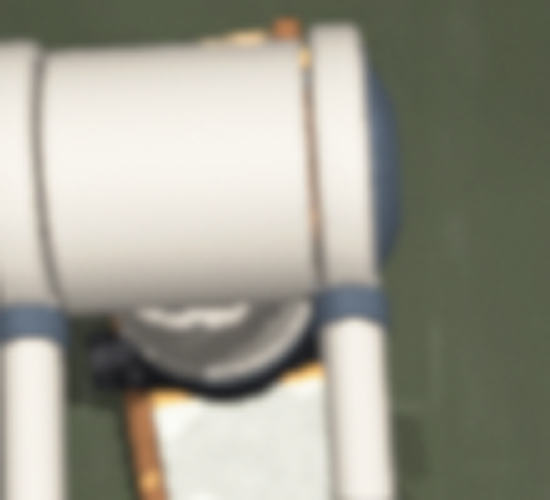

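>>> step_arm(deltas=[[-1,[-0.0015,0,0],[0,0,0]],[-1,[-0.0015,0,0],[0,0,0]],[-1,[-0.0015,0,0],[0,0,0]],[-1,[-0.0015,0,0],[0,0,0]],[-1,[-0.0015,0,0],[0,0,0]],[-1,[-0.0015,0,0],[0,0,0]]])

```text
clock: 12.98
tcp_pos: [0.5774, 0.0664, -0.0203]
eef_rot: [-180.0, -0.0, -170.1]
ft_force: [-2.2, 0.6, 2.0]
opening: 0.002
```

```bash
python3 -c "
from h import *
bedpose();s=env.camera('scene');
cv2.imwrite('pics/s15.png',cv2.resize(s['color'][185:250,290:370,::-1],None,fx=9,fy=9,interpolation=cv2.INTER_CUBIC))"
```

```text
t 12.98 bed x,y,z mm [  2.3   0.2 -20.3] rpy [-180.     -0.   -170.13] F along,left,up [-2.08  0.92  1.97] op 0.0 q [  3.   6.  92.  -0.  82. -97.]
```

View pics/s15.png

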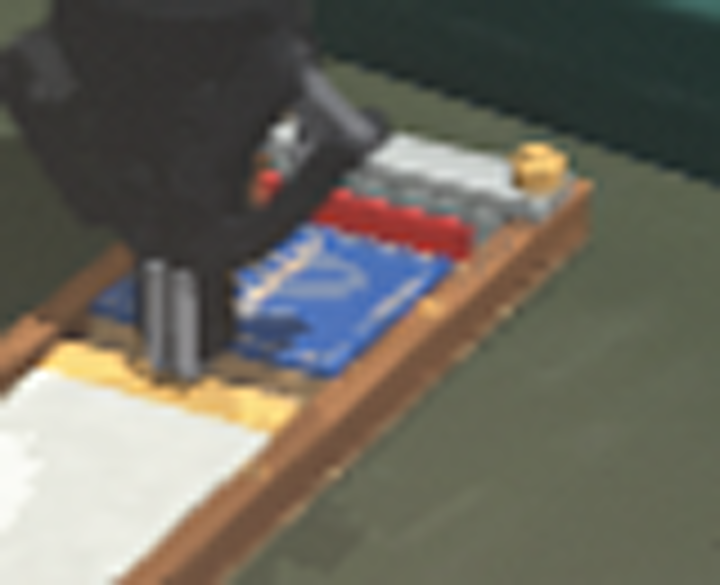

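>>> step_arm(deltas=[[-1,[-0.001,0,0],[0,0,0]],[-1,[-0.001,0,0],[0,0,0]],[-1,[-0.001,0,0],[0,0,0]],[-1,[-0.001,0,0],[0,0,0]],[-1,[-0.001,0,0],[0,0,0]],[-1,[-0.001,0,0],[0,0,0]]])

```text
clock: 13.53
tcp_pos: [0.5832, 0.0674, -0.0204]
eef_rot: [180.0, 0.0, -170.1]
ft_force: [-1.7, -0.3, 1.5]
opening: 0.003
```

>>> step_arm(deltas=[[-1,[-0.001,0,0],[0,0,0]],[-1,[-0.001,0,0],[0,0,0]],[-1,[-0.001,0,0],[0,0,0]]])

```text
clock: 13.78
tcp_pos: [0.5862, 0.068, -0.0204]
eef_rot: [-180.0, 0.0, -170.1]
ft_force: [-2.0, -0.2, 1.3]
opening: 0.001
```

```bash
python3 -c "
from h import *
bedpose();s=env.camera('scene');
cv2.imwrite('pics/s16.png',cv2.resize(s['color'][185:250,290:370,::-1],None,fx=9,fy=9,interpolation=cv2.INTER_CUBIC))"
```

```text
t 13.78 bed x,y,z mm [ 11.3   0.2 -20.4] rpy [-180.      0.   -170.13] F along,left,up [-1.96  0.16  1.32] op 0.0 q [  3.   7.  90.  -0.  82. -97.]
```

View pics/s16.png

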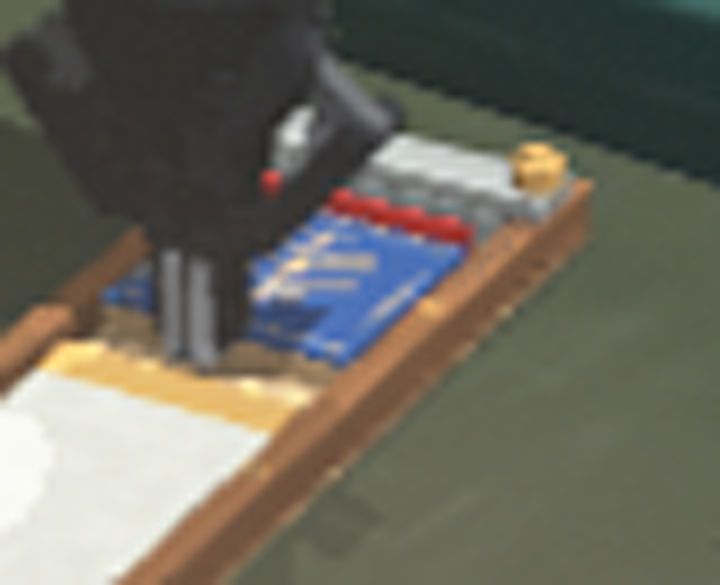

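>>> step_arm(deltas=[[-1,[-0.001,0,0],[0,0,0]],[-1,[-0.001,0,0],[0,0,0]],[-1,[-0.001,0,0],[0,0,0]]])

```text
clock: 14.08
tcp_pos: [0.5891, 0.0684, -0.0205]
eef_rot: [-180.0, -0.0, -170.1]
ft_force: [-1.4, -0.4, 0.8]
opening: 0.002
```

>>> step_arm(deltas=[[-1,[-0.001,0,0],[0,0,0]],[-1,[-0.001,0,0],[0,0,0]]])

```text
clock: 14.25
tcp_pos: [0.5911, 0.0688, -0.0205]
eef_rot: [180.0, -0.0, -170.1]
ft_force: [-2.0, -0.4, 1.9]
opening: -0.002
```

>>> step_arm(deltas=[[-1,[-0.0005,0,0],[0,0,0]],[-1,[-0.0005,0,0],[0,0,0]]])

```text
clock: 14.42
tcp_pos: [0.592, 0.069, -0.0205]
eef_rot: [180.0, -0.0, -170.1]
ft_force: [-1.6, 0.3, 1.3]
opening: 0.001
```

>>> step_arm(deltas=[[-1,[-0.0005,0,0],[0,0,0]],[-1,[-0.0005,0,0],[0,0,0]]])

```text
clock: 14.58
tcp_pos: [0.593, 0.0691, -0.0204]
eef_rot: [180.0, -0.0, -170.1]
ft_force: [-1.6, -1.0, 1.2]
opening: -0.004
```

>>> step_arm(deltas=[[-1,[-0.0005,0,0],[0,0,0]],[-1,[-0.0005,0,0],[0,0,0]],[-1,[-0.0005,0,0],[0,0,0]]])

```text
clock: 14.83
tcp_pos: [0.5945, 0.0694, -0.0204]
eef_rot: [-180.0, 0.0, -170.1]
ft_force: [-2.4, -0.1, 1.2]
opening: -0.005
```

>>> step_arm(deltas=[[-1,[-0.0005,0,0],[0,0,0]],[-1,[-0.0005,0,0],[0,0,0]],[-1,[-0.0005,0,0],[0,0,0]]])

```text
clock: 15.08
tcp_pos: [0.5959, 0.0696, -0.0205]
eef_rot: [-180.0, -0.0, -170.1]
ft_force: [-2.7, -0.8, 1.8]
opening: 0.003
```

```bash
python3 -c "
from h import *
bedpose();s=env.camera('scene');
cv2.imwrite('pics/s17.png',cv2.resize(s['color'][185:250,290:370,::-1],None,fx=9,fy=9,interpolation=cv2.INTER_CUBIC))"
```

```text
t 15.08 bed x,y,z mm [ 21.1   0.2 -20.5] rpy [-1.8000e+02 -2.0000e-02 -1.7014e+02] F along,left,up [-2.83 -0.31  1.81] op 0.0 q [  3.   9.  88.  -0.  83. -96.]
```

View pics/s17.png

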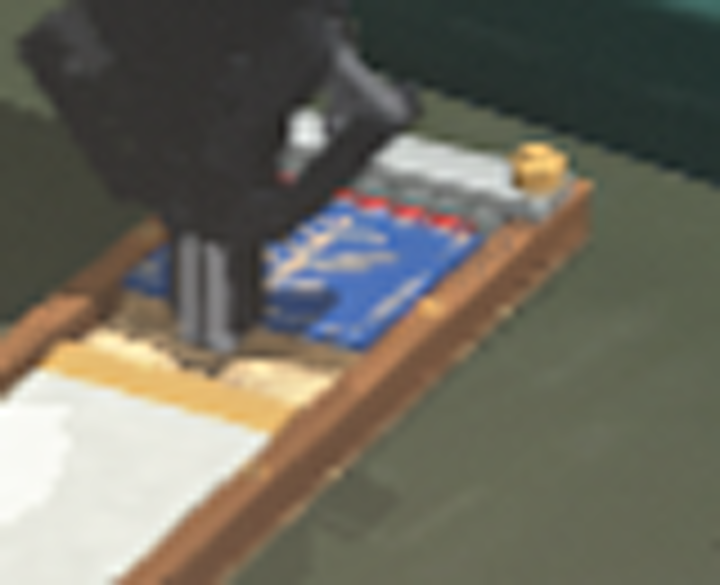

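>>> step_arm(deltas=[[-1,[-0.0005,0,0],[0,0,0]]])

```text
clock: 15.22
tcp_pos: [0.5961, 0.0696, -0.0205]
eef_rot: [-180.0, -0.0, -170.1]
ft_force: [-4.2, -0.5, 2.5]
opening: -0.001
```

>>> step_arm(deltas=[[-1,[-0.0005,0,0],[0,0,0]]])

```text
clock: 15.3
tcp_pos: [0.5965, 0.0696, -0.0205]
eef_rot: [-180.0, -0.1, -170.1]
ft_force: [-4.9, -1.7, 2.3]
opening: -0.005
```

>>> step_arm(deltas=[[-1,[-0.0005,0,0],[0,0,0]]])

```text
clock: 15.38
tcp_pos: [0.5969, 0.0696, -0.0205]
eef_rot: [-180.0, -0.1, -170.1]
ft_force: [-4.9, -1.1, 2.0]
opening: 0.0
```

```bash
python3 -c "
from h import *
bedpose()"
```

```text
t 15.38 bed x,y,z mm [ 22.1   0.  -20.5] rpy [-1.7998e+02 -8.0000e-02 -1.7014e+02] F along,left,up [-5.01 -0.22  2.03] op 0.0 q [  3.   9.  88.  -0.  83. -96.]
```

>>> step_arm(deltas=[[-1,[-0.0005,0,0],[0,0,0]]])

```text
clock: 15.47
tcp_pos: [0.5972, 0.0696, -0.0205]
eef_rot: [-180.0, -0.1, -170.1]
ft_force: [-6.5, -0.9, 3.2]
opening: -0.001
```

>>> step_arm(deltas=[[-1,[-0.0005,0,0],[0,0,0]]])

```text
clock: 15.55
tcp_pos: [0.5975, 0.0696, -0.0205]
eef_rot: [-180.0, -0.1, -170.1]
ft_force: [-8.0, -2.9, 4.0]
opening: -0.006
```

>>> step_arm(deltas=[[-1,[-0.0005,0,0],[0,0,0]],[-1,[0,0,0],[0,0,0]]])

```text
clock: 15.72
tcp_pos: [0.5977, 0.0696, -0.0205]
eef_rot: [-180.0, -0.2, -170.1]
ft_force: [-6.9, -2.2, 4.5]
opening: 0.001
```

```bash
python3 -c "
from h import *
bedpose()"
```

```text
t 15.72 bed x,y,z mm [ 22.9  -0.1 -20.5] rpy [-1.7997e+02 -1.7000e-01 -1.7014e+02] F along,left,up [-7.19 -0.96  4.48] op 0.0 q [  3.   9.  88.  -0.  83. -96.]
```

>>> step_arm(deltas=[[-1,[-0.0005,0,0],[0,0,0]],[-1,[0,0,0],[0,0,0]]])

```text
clock: 15.88
tcp_pos: [0.598, 0.0696, -0.0205]
eef_rot: [-180.0, -0.2, -170.1]
ft_force: [-8.6, -3.1, 4.4]
opening: 0.001
```

>>> step_arm(deltas=[[-1,[-0.0005,0,0],[0,0,0]],[-1,[0,0,0],[0,0,0]]])

```text
clock: 16.05
tcp_pos: [0.5982, 0.0696, -0.0206]
eef_rot: [-180.0, -0.2, -170.1]
ft_force: [-9.5, -3.1, 4.6]
opening: 0.001
```

```bash
python3 -c "
from h import *
bedpose()"
```

```text
t 16.05 bed x,y,z mm [ 23.4  -0.2 -20.6] rpy [-179.96   -0.23 -170.15] F along,left,up [-9.93 -1.44  4.63] op 0.0 q [  3.   9.  88.  -0.  83. -96.]
```

>>> step_arm(deltas=[[-1,[-0.0005,0,0],[0,0,0]],[-1,[-0.0002,0,0],[0,0,0]],[-1,[0,0,0],[0,0,0]]])

```text
clock: 16.3
tcp_pos: [0.5985, 0.0696, -0.0206]
eef_rot: [-180.0, -0.3, -170.2]
ft_force: [-10.9, -3.4, 7.1]
opening: 0.0
```

```bash
python3 -c "
from h import *
bedpose();s=env.camera('scene');bedpose()
cv2.imwrite('pics/s18.png',cv2.resize(s['color'][185:250,290:370,::-1],None,fx=9,fy=9,interpolation=cv2.INTER_CUBIC))"
```

```text
t 16.3 bed x,y,z mm [ 23.7  -0.2 -20.6] rpy [-179.96   -0.29 -170.15] F along,left,up [-11.32  -1.5    7.15] op 0.0 q [  3.  10.  88.  -0.  83. -96.]
t 16.35 bed x,y,z mm [ 23.7  -0.2 -20.6] rpy [-179.97   -0.29 -170.15] F along,left,up [-11.55  -2.34   5.64] op 0.0 q [  3.  10.  88.  -0.  83. -96.]
```

View pics/s18.png

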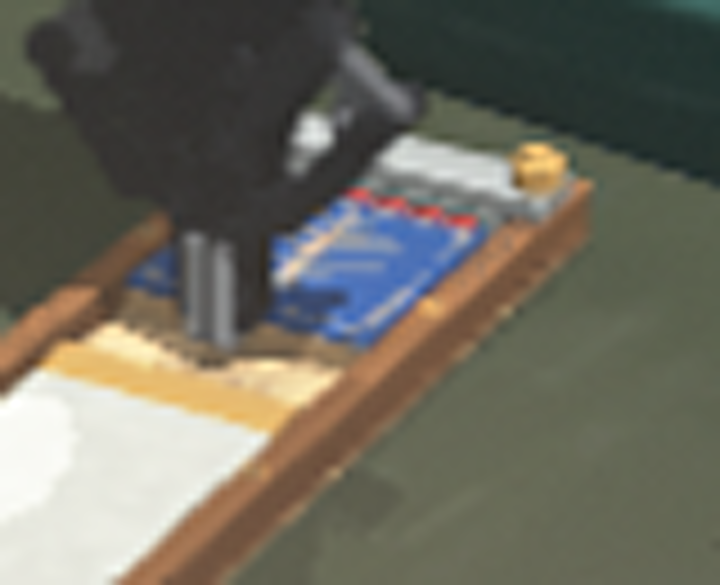

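The pad is in about 3 mm, and position and force agree on that. I'll hold for a second, then back off slowly.

>>> step_arm(deltas=[[-1,[0,0,0],[0,0,0]],[-1,[0,0,0],[0,0,0]],[-1,[0,0,0],[0,0,0]],[-1,[0,0,0],[0,0,0]],[-1,[0,0,0],[0,0,0]],[-1,[0,0,0],[0,0,0]],[-1,[0,0,0],[0,0,0]],[-1,[0,0,0],[0,0,0]],[-1,[0,0,0],[0,0,0]],[-1,[0,0,0],[0,0,0]],[-1,[0,0,0],[0,0,0]],[-1,[0,0,0],[0,0,0]],[-1,[0,0,0],[0,0,0]],[-1,[0,0,0],[0,0,0]]])

```text
clock: 17.52
tcp_pos: [0.5985, 0.0696, -0.0206]
eef_rot: [-180.0, -0.3, -170.2]
ft_force: [-12.3, -3.5, 6.8]
opening: -0.001
```

>>> step_arm(deltas=[[-1,[0.0005,0,0],[0,0,0]],[-1,[0.0005,0,0],[0,0,0]],[-1,[0.0005,0,0],[0,0,0]],[-1,[0.0005,0,0],[0,0,0]],[-1,[0.0005,0,0],[0,0,0]],[-1,[0.0005,0,0],[0,0,0]],[-1,[0.001,0,0],[0,0,0]],[-1,[0.001,0,0],[0,0,0]],[-1,[0.001,0,0],[0,0,0]],[-1,[0.001,0,0],[0,0,0]],[-1,[0.001,0,0],[0,0,0]],[-1,[0.002,0,0],[0,0,0]],[-1,[0.002,0,0],[0,0,0]],[-1,[0.002,0,0],[0,0,0]],[-1,[0.002,0,0],[0,0,0]],[-1,[0.002,0,0],[0,0,0]],[-1,[0,0,0],[0,0,0]]])

```text
clock: 18.93
tcp_pos: [0.5825, 0.0673, -0.0204]
eef_rot: [180.0, -0.0, -170.1]
ft_force: [0.2, -0.5, 0.0]
opening: 0.0
```

```bash
python3 -c "
from h import *
bedpose();s=env.camera('scene');bedpose()
cv2.imwrite('pics/s19.png',cv2.resize(s['color'][185:250,290:370,::-1],None,fx=9,fy=9,interpolation=cv2.INTER_CUBIC))"
```

```text
t 18.93 bed x,y,z mm [  7.5   0.2 -20.4] rpy [ 1.8000e+02 -1.0000e-02 -1.7014e+02] F along,left,up [ 0.13 -0.53  0.03] op 0.0 q [  3.   7.  91.   0.  82. -97.]
t 18.98 bed x,y,z mm [  7.7   0.2 -20.4] rpy [ 180.      0.   -170.14] F along,left,up [-0.52 -0.26  0.78] op -0.0 q [  3.   7.  91.   0.  82. -97.]
```

View pics/s19.png

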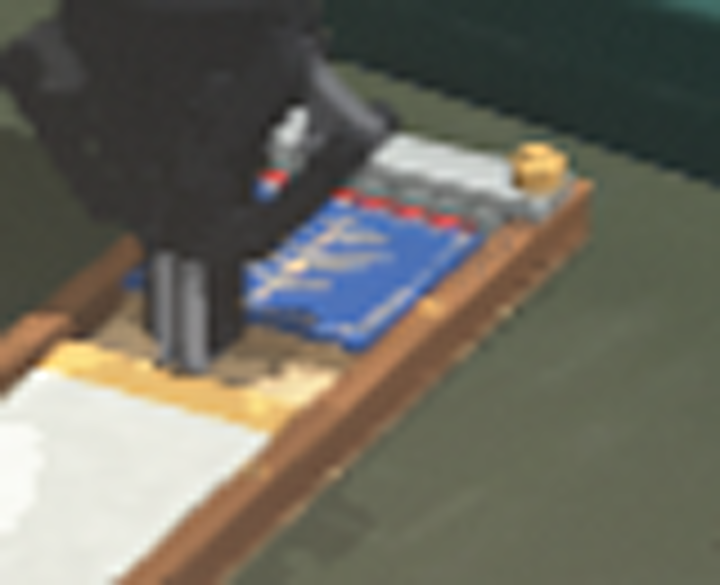

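Clear of the block. Next I'll lift straight up and move aside for a final look.

>>> step_arm(deltas=[[-1,[0.003,0,-0.005],[0,0,0]],[-1,[0,0,-0.01],[0,0,0]],[-1,[0,0,-0.015],[0,0,0]],[-1,[0,0,-0.02],[0,0,0]],[-1,[0,0,-0.02],[0,0,0]],[-1,[0,0,-0.02],[0,0,0]],[-1,[0,0,-0.02],[0,0,0]],[-1,[0.01,0.02,-0.02],[0,0,0]],[-1,[0.01,0.03,-0.015],[0,0,0]],[-1,[0.01,0.03,0],[0,0,0]],[-1,[0.01,0.03,0],[0,0,0]],[-1,[0.01,0.03,0],[0,0,0]],[-1,[0.01,0.03,0],[0,0,0]],[-1,[0.01,0.03,0],[0,0,0]],[-1,[0.01,0.02,0],[0,0,0]],[-1,[0,0,0],[0,0,0]],[-1,[0,0,0],[0,0,0]]])

```text
clock: 20.4
tcp_pos: [0.463, 0.2708, 0.1258]
eef_rot: [180.0, 0.1, -170.0]
ft_force: [0.2, 0.1, 0.5]
opening: -0.003
```

```bash
python3 -c "
from h import *
bedpose();s=env.camera('scene');t=env.camera('top');print(env.get_obs()['joint_velocities'].round(2))
cv2.imwrite('pics/s20.png',cv2.resize(s['color'][170:270,240:370,::-1],None,fx=6,fy=6,interpolation=cv2.INTER_CUBIC))
cv2.imwrite('pics/t20.png',t['color'][:,:,::-1])
for c in(s,t):
  f=c['color'].astype(int)
  for y in(-.03,-.02,.02):
    r=[]
    for x in np.arange(0,.125,.003):
      uv=proj(c,np.array([*(O+D*x+N*y),.021])); q=cv2.getRectSubPix(c['color'],(1,1),tuple(map(float,uv)))[0,0].astype(int)
      r.append('B' if q[2]>q[0]+20 else 'R' if q[0]>q[1]+60 and q[1]<165 else '.')
    print(''.join(r))
"
```

```text
t 20.4 bed x,y,z mm [-75.6 221.1 125.8] rpy [ 1.7999e+02  9.0000e-02 -1.6999e+02] F along,left,up [0.25 0.04 0.49] op -0.0 q [ 27.  -5.  88.  -0.  97. -73.]
[-0.97  0.31  0.24  0.22 -0.03  0.05]
..........BBBBBBBBBBBBBBBBBBBBBBBBBB..R...
..........BBBBBBBBBBBBBBBBBBBBBBBBBBB.....
.........BBBBBBBBBBBBBBBBBBBBBBBBBBB..R...
...........BBBBBBBBBBBBBBBBBBBBBBBBBB.R...
...........BBBBBBBBBBBBBBBBBBBBBBBBBB.R...
...........BBBBBBBBBBBBBBBBBBBBBBBBBB.R...
```

View pics/s20.png

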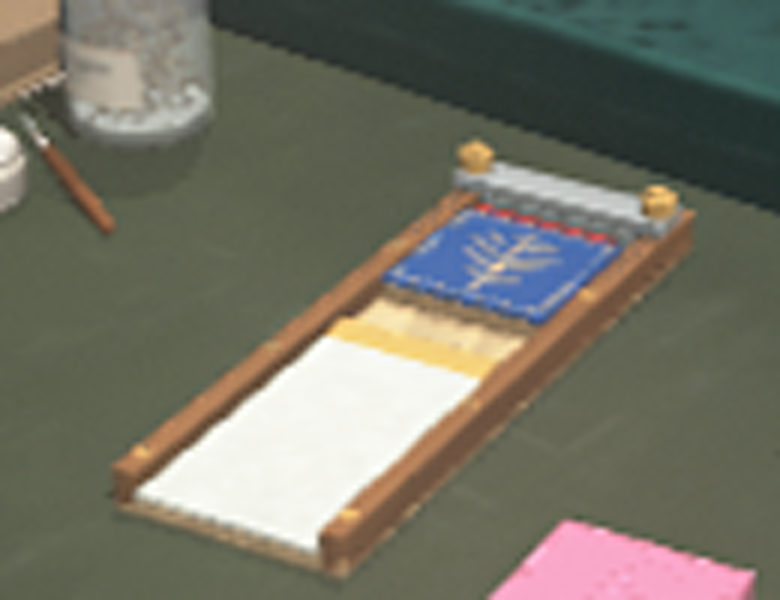

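View pics/t20.png

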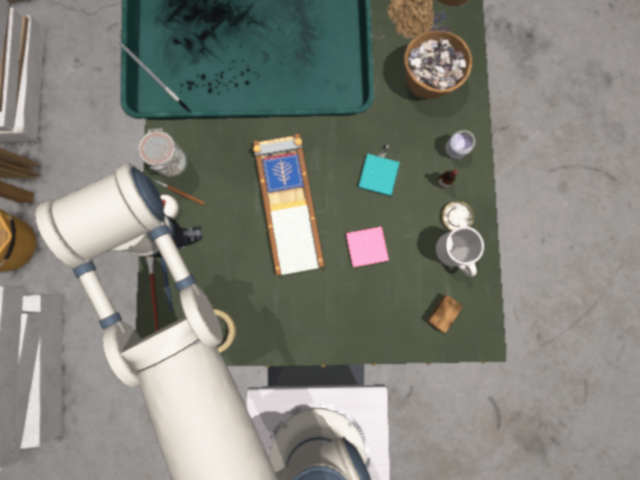

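In the last pictures the block lies flat in the pocket against the relaxed pad. The bare pocket floor shows behind it, and nothing else has moved. I'm handing in.

```bash
python3 -c "
from bench import env
print(env.job_done())"
```

```text
the job is handed in; nothing more can be done
None
```

I pushed the block over the lip and it dropped flat into the pocket. I then pressed it about 3 mm into the red pad, held it there about 1.2 s, backed off slowly, lifted clear and handed in at about 20.5 s.

- **Pad travel:** the pad was not measured directly. Position since first contact (TCP 20.8 → 23.7 mm) gives about 2.9 mm. The push of about 11.5 N, less friction I estimated at about 4 N, gives about 3.0 mm.
- **Final pictures:** both views show the block flat, with its rear edge about 31 mm beyond the lip and bare pocket floor behind it. It sits against the released pad, the arm is clear of it, and nothing else on the bench looks moved.
- **Disagreement found:** the fingertips were really about 37 mm above the TCP height the robot reports. At the stated 16.5 mm my first push passed over the block without touching it. I found the true height by lightly touching the loading board (about 12 N) and ran the job at a reported z of -20.5 mm, which put the tips at about 16.5 mm.

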